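# Move the snap-in filter cartridge to the rinse dock

### The job

Pinch the two spring tabs of the filter cartridge together to unhook it, lift it out of the filter dock and snap it into the empty rinse dock with the round base: tabs pinched, press it down on the sprung seal by feel, then let the tabs spring out so that both hooks lock it. The rinse socket's height is not known exactly, so work gently: do not yank the cartridge while it is hooked, force it against a dock, or crush a seal. Leave the things around it where they are.

Things in the scene. Friction and masses are not known exactly. Their poses are not given: they have to be found in the camera images.
- cartridge: loose white rectangular filter cartridge, 0.14 kg: body 32 (own x) x 26 (own y) mm, flat top 66 mm and thin top nozzle 81 mm above its underside; origin at the centre of the underside, z up. It starts snapped into the filter dock. On its +y and -y sides stand two grey sprung tabs, 20 mm wide (x), from 4 to 60 mm above the underside. It fits a dock either way round (half turn).
- tab_left (a joint): inward travel of the tab on the cartridge's +y side, m: 0 = sprung out, 0.005 = fully pinched; spring 4 N at 0, 12 N at 0.005. A square hook at its foot (6 to 12 mm above the underside, 4.5 mm proud) catches under a ledge of the socket and is clear beyond 0.003; unless both tabs are pinched the cartridge goes neither in nor out.
- tab_right (a joint): the same for the tab on the -y side
- dock_filter: fixed aluminium dock with a rectangular 120x104x14 mm base and two hose barbs on its +x edge; the cartridge starts locked in its socket, underside 32 mm above the table, y axis along the dock's y. Origin under the centre of the base, z up. More than 40 N between cartridge and either dock breaks the hooks.
- dock_rinse: fixed aluminium dock with a round base, 120 mm across, 14 mm thick, one hose barb on its +x side; its socket is empty. Origin under the centre of the base, z up. The socket is shaped and turned like the filter dock's, but stands on a height adjuster: 8 mm lower to 8 mm higher than the filter socket, and this is not measured.
- seal_filter (a joint): how far the filter dock's seal plate is pressed down, m (0 = free, about 0.003 under the locked cartridge); same spring as seal_rinse, and also crushed beyond 0.0055
- seal_rinse (a joint): how far the rinse dock's seal plate is pressed down, m: 0 = free. Spring: 2 N at 0, 2.5 N more per mm. The hooks get below the ledges at 0.003 (9.5 N): press to about 0.0042 (12.5 N), then let the tabs spring out. Beyond 0.0055 (15.7 N) the seal is crushed. A locked cartridge keeps it at about 0.003; an unlocked one lets it rise to 0.
- cartridge_grip (a point): point on the cartridge's axis 50 mm above its underside, midway between the ribbed finger grips of the tabs (42 to 58 mm above the underside). The tabs' outer faces are 46 mm apart along y at rest, 36 mm fully pinched (at hard stops).
- filter_port (a point): centre of the filter socket's rim, 56 mm above the table. Socket: grey, 46 x 69 mm outside (dock's x, y), 34 mm high; mouth 36 (x) by 49 mm (y), flared at the rim; below it, on both y sides, a ledge whose underside is 22 mm above the socket's underside; floor: a sprung seal plate, its top at rest 13 mm above the socket's underside.
- rinse_port (a point): point on the rinse socket's axis 56 mm above the table: where its rim would be at the middle of the adjuster's range (the real rim is 48 to 64 mm above the table). The locked cartridge's underside is 24 mm below the real rim, so 24 to 40 mm above the table: feel for the seal.
- marker: bystander: pen lying flat, 136 mm long, 13 mm thick; origin at the centre of its underside
- dropper: bystander: small screw-cap bottle standing upright, 34 mm wide, 62 mm high; origin at the centre of its underside
Mind the look-alikes: they are no part of the job. Of the things that look like the cartridge, the smallest one is meant.

How it is judged:
On the way, in this order (a step that is already met when the one before it is completed fails the run):
1. the cartridge is unhooked and lifted clear of the filter dock (z of cartridge in the frame of dock_filter above 0.075 m), for 0.1 s.
2. the cartridge, in the rinse socket, presses the seal down (value of joint seal_rinse above 0.003 m and horizontal distance between cartridge and dock_rinse below 0.004 m), for 0.1 s.
At the end, for the whole second after the job is handed in: The cartridge stands locked in the rinse dock: centred within 4 mm, upright within 0.08 rad, its y axis within 0.12 rad of the dock's, both tabs sprung out (under 1 mm of travel), the seal kept pressed by 2 to 4.5 mm, released and at rest (value of joint seal_rinse between 0.002 and 0.0045 m and value of joint each of tab_left, tab_right below 0.001 m and horizontal distance between cartridge and dock_rinse below 0.004 m and angle between cartridge's own z axis and vertical below 0.08 rad and angle between the y axis of cartridge and the y axis of dock_rinse, either way round below 0.12 rad and linear speed of cartridge below 0.01 m/s and contact force between the fingers and cartridge below 0.1 N); the robot touches nothing.
It fails at once if a seal is crushed (pressed beyond 5.5 mm) (value of joint any of seal_rinse, seal_filter above 0.0055 m).
It fails at once if the cartridge is forced against a dock with more than 40 N (contact force between cartridge and dock_filter above 40 N or contact force between cartridge and dock_rinse above 40 N).
It fails at once if a bystander is shoved more than 3 cm or knocked over (distance of any of dropper, marker from where it was at the start of the episode above 0.03 m or angle between dropper's own z axis and vertical above 0.5 rad).
It also fails if it takes over 54 s, if anything falls off the work surface, if the arm or the gripper's body presses on something with over 40 N, if the wrist force passes 120 N, or if a joint passes its speed limit or range.

### The arm

A 7-joint arm with a two-finger parallel gripper is mounted at the origin on a cart in front of the work surface, level with it; the furniture and walls round the work are solid. World frame = base frame: x ahead of the robot, y to its left, z up, the work surface at z = 0. Lengths are in m, angles in rad, forces in N, time in s.
With the tool pointing down it reaches from about 0.4 to 0.925 m from the base axis. Payload 5.6 kg.
Tool frame: the origin (TCP) lies on the centre line of the jaws, within the pads' length; the fingertips stand 22 mm ahead of it and the grasp point (between the pads) lies 3 mm ahead of it; z points along the fingers, x is the direction in which the jaws open and shut, and the axes are right-handed (so a half turn about z gives the same grasp; the last joint's range is limited). The gripper opens to 85 mm and grips with 20 to 120 N. Pads are 22 mm wide; open, the fingers measure 114 mm over their backs; the gripper's body (76 mm by 85 mm) begins 54 mm behind the grasp point. The pads swing forward as they close: fully open they stand 13 mm farther back than shut.
Start: joints at [-1.392, 0.468, -0.012, 1.603, 0.006, 1.071, -0.056], TCP at [0.143, 0.634, 0.214] pointing down, gripper open.
Joint ranges: [-2.53, 2.53], [-0.31, 2.02], [-1.57, 1.55], [0.28, 2.44], [-1.29, 4.43], [0.15, 1.84], [-2.92, 2.92]. Speed limits (rad/s): [2.57, 2.57, 3.14, 3.14, 3.14, 3.14, 3.14].

### API

Orientations are given as a unit quaternion [w, x, y, z].
In Python, from plant import status, viewer, workorder, boxes_of, silhouettes, mark_of gives the robot as it stands.
- The arm moves only by the tool servo_tool, never from a script. Its argument "deltas" is text: rows parted by semicolons, each of 7 numbers parted by spaces: the turn, a rotation vector about the tool's x, y, z in rad, then the shift along the tool's x, y, z in m, then the finger opening in m, from 0 to 0.0854. A call has 1 to 20 rows; each row is the pose to reach, as a shift and turn from the pose commanded when the call began, along the tool's axes at that moment; what a row does not reach only later rows make up. A row lasts 1/8 s, in which the tool goes at most 62.5 mm and 10.7 degrees, less where a joint would pass 70% of its speed; a pose out of reach is approached as far as the arm can. A call with a gripper value outside its range is refused whole. The fingers move at their own pace and stop on an object; "squeeze" is the grip in N (left out, the last holds). Time passes only in rows, so rows that repeat a pose let the fingers close. It gives the time, the measured TCP pose, the force and the opening at its end, in the units of the state.
- status.sense(): the state, without advancing time (a new reading comes with each control period).
- viewer.grab_frame(name): name is "scene" or "top" or "wrist"; returns a dict with "color" (400x640x3 uint8, red, green, blue), "mtx" (3x3 intrinsics, pixels), "k1" (the pictures are not rectified: a ray, as slopes to the right and down, at radius r is drawn at 1 + k1 r^2 times it, then the intrinsics apply), "rvec" (rotation vector, rad) and "tvec" (3), from world to camera coordinates, as OpenCV has them; the wrist camera has in their place "T_tool_cam" (4x4, takes a point from camera to tool coordinates, whose origin is the TCP and whose axes are the tool frame's). Camera axes: x right, y down, z forward; pixel columns grow to the right and rows downward; lengths in m; the calibration is good to about 2 mm. A picture is of the moment at which its call begins: read the wrist's pose just before it. There is no depth.
- workorder.sign_off(): hands the job in, once; it reports no verdict.
Trained networks look in the newest picture that a camera, given by its name, has taken for a name from the list of things; names that differ only in an ending like _2 or _b are one class to them, and where a whole thing is asked for, a point or a joint stands for the part that bears it (a point fixed in the world has none). Each returns a list of dicts, best first, with "score" (0 to 1); they miss things now and then, are a little off and sometimes report something else, mostly with a low value. They report only what shows in the picture. A call takes as long as a camera call. They do not tell look-alikes from the thing itself.
- boxes_of(camera, label): "pixel" ([column, row] in pixels, amid what is visible of it).
- silhouettes(camera, label): "mask" (400x640 bool, what is visible of it) and "pixel" ([column, row] in pixels, amid what is visible of it).
- mark_of(camera, label): "pixel" ([column, row] in pixels: a listed point, or the origin of a listed thing).
The state is a dict: "t": time; "joint_positions": joint angles; "joint_velocities": joint speeds; "tau": joint torques, N m; "tool_pos": TCP position; "eef_rot": TCP orientation; "ft_force": force on the tool from outside, world axes, zero at the start; "moment": the same for the moment, N m; "opening": finger opening in m.
Only numpy, scipy, OpenCV 4.12 (cv2) and the standard library are available. Lean on these libraries where they do the work, as an engineer would, in place of code of your own. Each camera call takes 0.05 s, during which the arm holds its last target. There are 200 camera calls.

## Working session

There is one attempt and no reset: what is moved stays moved. The work goes in short steps, Python scripts to look and compute and a tool call to move; the robot and the scene stay as the last step left them, time stands still between calls to the robot, and variables do not carry over. Pictures are saved under pics/ and viewed, about 8 in all and at most 12, crops included, and the job is handed in when it is done.

Besides the shell and the picture viewer there is one more tool, called after "Call:" by a JSON object that holds its "method" and its "body". servo_tool: Moves the arm, as the interface text tells. Its arguments: {"type":"object","properties":{"deltas":{"type":"string"},"squeeze":{"type":"number"}},"required":["deltas"]}

```bash
mkdir -p pics; cat > h.py <<'E'
import numpy as np,cv2
from plant import status, viewer, workorder, boxes_of, silhouettes, mark_of
from scipy.spatial.transform import Rotation as R
def ray(f,px,st=None):
    m=f["mtx"];d=np.array([(px[0]-m[0,0+2])/m[0,0],(px[1]-m[1,2])/m[1,1]])
    u=d.copy()
    for _ in range(20): u=d/(1+f["k1"]*(u@u))
    v=np.r_[u,1]
    if "rvec" in f:
        A=R.from_rotvec(np.ravel(f["rvec"])).as_matrix();return -A.T@np.ravel(f["tvec"]),A.T@v
    w,x,y,z=st["eef_rot"];A=R.from_quat([x,y,z,w]).as_matrix();T=f["T_tool_cam"]
    return A@T[:3,3]+st["tool_pos"],A@T[:3,:3]@v
def atz(f,px,z,st=None):
    o,d=ray(f,px,st);return o+d*(z-o[2])/d[2]
def tri(rs):
    M=np.zeros((3,3));b=np.zeros(3)
    for o,d in rs:
        d=d/np.linalg.norm(d);P=np.eye(3)-np.outer(d,d);M+=P;b+=P@o
    p=np.linalg.solve(M,b);return p,[round(float(np.linalg.norm(np.cross(p-o,d/np.linalg.norm(d)))),4) for o,d in rs]
def proj(f,p,st=None):
    if "rvec" in f: c=R.from_rotvec(np.ravel(f["rvec"])).apply(p)+np.ravel(f["tvec"])
    else:
        w,x,y,z=st["eef_rot"];A=R.from_quat([x,y,z,w]).as_matrix();T=f["T_tool_cam"]
        c=T[:3,:3].T@(A.T@(np.array(p)-st["tool_pos"])-T[:3,3])
    u=c[:2]/c[2];u=u*(1+f["k1"]*(u@u));m=f["mtx"];return np.array([m[0,0]*u[0]+m[0,2],m[1,1]*u[1]+m[1,2]])
def save(f,n): cv2.imwrite("pics/"+n,cv2.cvtColor(f["color"],cv2.COLOR_RGB2BGR))
E
python3 - <<'E'
from h import *
s=status.sense();print({k:np.round(v,4).tolist() for k,v in s.items()})
hts=dict(cartridge=.032,cartridge_grip=.082,dock_filter=0,dock_rinse=0,filter_port=.056,rinse_port=.056,marker=0,dropper=0)
for c in ("scene","top"):
    f=viewer.grab_frame(c);save(f,c+"1.png")
    print(c,"cam",ray(f,(320,200))[0].round(3))
    for l,z in hts.items():
        print(l,[(round(r["score"],2),np.round(r["pixel"]).tolist(),atz(f,r["pixel"],z)[:2].round(3).tolist()) for r in mark_of(c,l)[:4]])
E
```

```text
{'t': 0.0, 'joint_positions': [-1.392, 0.4684, -0.0116, 1.6037, 0.006, 1.0714, -0.0563], 'joint_velocities': [0.0002, 0.001, 0.001, -0.0006, 0.0001, 0.0002, -0.0006], 'tau': [-0.0006, -53.2384, 0.0215, -25.1312, 0.0115, 0.0079, 0.0], 'tool_pos': [0.1429, 0.6335, 0.2132], 'eef_rot': [0.0006, 0.781, 0.6245, -0.0007], 'ft_force': [-0.884, 0.4587, -0.6781], 'moment': [0.0474, -0.0142, -0.0324], 'opening': 0.0855}
scene cam [0.924 0.638 1.197]
cartridge [(0.8, [385.0, 228.0], [0.42, 0.285]), (0.68, [425.0, 251.0], [0.388, 0.406]), (0.5, [344.0, 197.0], [0.44, 0.133])]
cartridge_grip [(0.73, [340.0, 192.0], [0.457, 0.134]), (0.64, [384.0, 216.0], [0.42, 0.271]), (0.6, [429.0, 242.0], [0.384, 0.406])]
dock_filter [(0.72, [345.0, 206.0], [0.445, 0.145])]
dock_rinse [(0.8, [274.0, 142.0], [0.46, -0.185]), (0.35, [342.0, 193.0], [0.421, 0.106])]
filter_port [(0.59, [340.0, 193.0], [0.45, 0.124])]
rinse_port [(0.89, [270.0, 133.0], [0.468, -0.183])]
marker [(0.72, [271.0, 132.0], [0.443, -0.224]), (0.67, [321.0, 173.0], [0.423, 0.006])]
dropper [(0.61, [344.0, 191.0], [0.413, 0.104]), (0.59, [317.0, 265.0], [0.629, 0.234])]
top cam [0.322 0.117 1.   ]
cartridge [(0.8, [270.0, 241.0], [0.414, 0.262]), (0.68, [220.0, 254.0], [0.38, 0.39]), (0.57, [318.0, 232.0], [0.437, 0.137]), (0.48, [438.0, 222.0], [0.463, -0.175])]
cartridge_grip [(0.64, [266.0, 241.0], [0.41, 0.265]), (0.57, [322.0, 231.0], [0.435, 0.126])]
dock_filter [(0.93, [320.0, 231.0], [0.445, 0.131])]
dock_rinse [(0.82, [434.0, 223.0], [0.467, -0.175]), (0.73, [366.0, 236.0], [0.431, 0.009])]
filter_port [(0.88, [321.0, 228.0], [0.446, 0.129])]
rinse_port [(0.76, [443.0, 223.0], [0.459, -0.18])]
marker [(0.79, [366.0, 237.0], [0.429, 0.008])]
dropper [(0.58, [285.0, 164.0], [0.633, 0.23])]
```

View pics/top1.png

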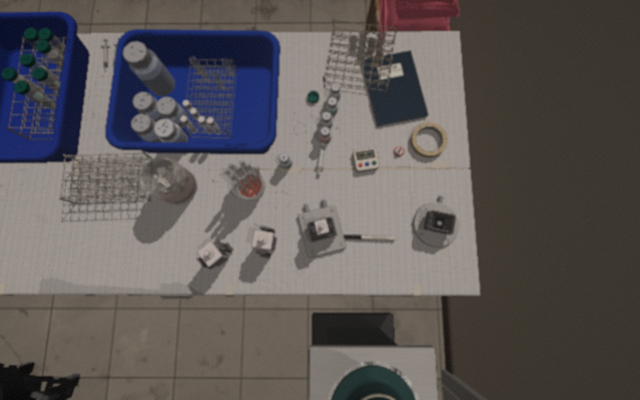

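View pics/scene1.png

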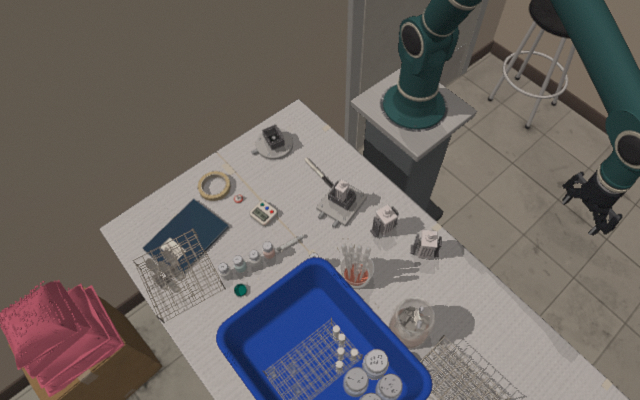

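The top view shows the white cartridge in the rectangular dock at about (320,230). Two larger look-alikes stand at (265,240) and (212,253), the round dock is at (438,223) and the pen lies between the docks. I'll measure the dock yaw and the camera mount next.

```bash
python3 - <<'E'
from h import *
s=status.sense();f=viewer.grab_frame("wrist");print(f["T_tool_cam"].round(3).tolist(),f["mtx"].round(0).tolist(),f["k1"])
f=viewer.grab_frame("top")
for l in ("dock_filter","dock_rinse"):
    m=silhouettes("top",l)[0]["mask"];c=max(cv2.findContours(m.astype(np.uint8),0,1)[0],key=cv2.contourArea)[:,0]
    P=np.array([atz(f,p,.014)[:2] for p in c.astype(float)],np.float32)
    print(l,cv2.minAreaRect(P))
    if l=="dock_filter":
        print(cv2.approxPolyDP((P*1000).astype(np.int32),8,True)[:,0].tolist())
for l in("dropper","marker"):
    r=silhouettes("top",l)[0];ys,xs=np.nonzero(r["mask"]);print(l,atz(f,(xs.min(),ys[xs.argmin()]),.01)[:2].round(3),atz(f,(xs.max(),ys[xs.argmax()]),.01)[:2].round(3))
w,x,y,z=s["eef_rot"];A=R.from_quat([x,y,z,w]).as_matrix();print(A.round(3));print(A.T@(np.array([.445-.06,.13,.30])-s["tool_pos"]))
E
```

```text
[[1.0, -0.001, 0.0, -0.0], [0.001, 0.959, 0.284, -0.072], [-0.001, -0.284, 0.959, -0.16], [0.0, 0.0, 0.0, 1.0]] [[339.0, 0.0, 316.0], [0.0, 339.0, 205.0], [0.0, 0.0, 1.0]] -0.0562522367868122
dock_filter ((0.4552290737628937, 0.1295754611492157), (0.14094655215740204, 0.10549067705869675), 16.49785804748535)
[[529, 121], [502, 145], [515, 172], [486, 191], [379, 160], [408, 66], [510, 91]]
dock_rinse ((0.4637165367603302, -0.17647425830364227), (0.12122150510549545, 0.12463266402482986), 40.05603790283203)
dropper [0.655 0.244] [0.641 0.213]
marker [0.433 0.066] [ 0.428 -0.064]
[[ 0.22   0.975  0.   ]
 [ 0.975 -0.22   0.   ]
 [ 0.     0.    -1.   ]]
[-0.43849748  0.3469646  -0.08582831]
```

Call:
{"method": "servo_tool", "body": {"deltas": "0 0 -0.04 -0.03 0.03 -0.02 0.0854; 0 0 -0.08 -0.07 0.067 -0.047 0.0854; 0 0 -0.12 -0.11 0.105 -0.047 0.0854; 0 0 -0.17 -0.15 0.143 -0.047 0.0854; 0 0 -0.22 -0.19 0.181 -0.047 0.0854; 0 0 -0.27 -0.23 0.219 -0.047 0.0854; 0 0 -0.32 -0.27 0.257 -0.047 0.0854; 0 0 -0.37 -0.31 0.295 -0.047 0.0854; 0 0 -0.42 -0.35 0.333 -0.047 0.0854; 0 0 -0.47 -0.385 0.368 -0.047 0.0854; 0 0 -0.5 -0.41 0.392 -0.047 0.0854; 0 0 -0.51 -0.4245 0.405 -0.047 0.0854; 0 0 -0.51 -0.4245 0.405 -0.047 0.0854; 0 0 -0.51 -0.4245 0.405 -0.047 0.0854", "squeeze": 25}}

```text
t: 2.95
tool_pos: [0.4442, 0.1318, 0.2612]
eef_rot: [-0.0, 0.598, 0.802, 0.0]
ft_force: [0.5, 0.6, -0.8]
opening: 0.0854
```

```bash
python3 - <<'E'
from h import *
s=status.sense();f=viewer.grab_frame("wrist");save(f,"w1.png")
print({k:np.round(s[k],4).tolist() for k in("t","joint_positions","tool_pos","eef_rot","ft_force")})
for l,z in (("cartridge_grip",.082),("cartridge",.032),("filter_port",.056),("dock_filter",0)):
    print(l,[(round(r["score"],2),np.round(r["pixel"]).tolist(),atz(f,r["pixel"],z,s)[:2].round(4).tolist()) for r in mark_of("wrist",l)[:3]])
E
```

```text
{'t': 2.95, 'joint_positions': [-0.652, 0.087, 0.3122, 2.0046, -0.0312, 1.0545, 1.5345], 'tool_pos': [0.4442, 0.1318, 0.2612], 'eef_rot': [-0.0002, 0.5979, 0.8016, 0.0001], 'ft_force': [0.454, 0.5626, -0.8124]}
cartridge_grip [(0.7, [570.0, 188.0], [0.376, 0.3936]), (0.67, [451.0, 183.0], [0.4089, 0.267]), (0.59, [314.0, 178.0], [0.4439, 0.1294])]
cartridge [(0.89, [310.0, 167.0], [0.4438, 0.1245]), (0.85, [528.0, 173.0], [0.3754, 0.3751]), (0.83, [429.0, 173.0], [0.4106, 0.2599])]
filter_port [(0.76, [309.0, 171.0], [0.444, 0.1241])]
dock_filter [(0.63, [313.0, 163.0], [0.4436, 0.1276])]
```

View pics/w1.png

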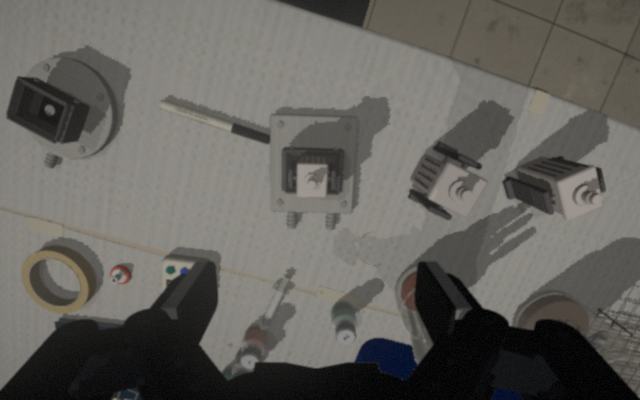

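The view shows the cartridge in the filter dock at (313,178), with the dock edges parallel to the image axes, so the yaw is right. The round dock is at (65,105), turned by about 20° in this view. I'll refine the centre and both yaws.

```bash
cat >> h.py <<'E'
def rect(cam,f,label,z,near,s=None):
    out=[]
    for r in silhouettes(cam,label):
        c=max(cv2.findContours(r["mask"].astype(np.uint8),0,1)[0],key=cv2.contourArea)[:,0]
        P=np.array([atz(f,p,z,s)[:2] for p in c.astype(float)],np.float32)
        q=cv2.minAreaRect(P)
        if np.hypot(*(np.array(q[0])-near))<.05: out.append(([round(float(v),4) for v in (*q[0],*q[1],q[2])],r["score"],P))
    return out
E
python3 - <<'E'
from h import *
s=status.sense();f=viewer.grab_frame("wrist")
for l,z,n in (("dock_filter",.014,(.45,.13)),("cartridge",.09,(.445,.13)),("dock_rinse",.014,(.464,-.178))):
    for q,sc,P in rect("wrist",f,l,z,n,s): print(l,q,round(sc,2))
# base corners from image, undistorted onto z=.014
g=cv2.cvtColor(f["color"],cv2.COLOR_RGB2GRAY)
for p in ((272,115),(357,113),(352,212),(272,212)): print(p,atz(f,p,.014,s)[:2].round(4))
b=cv2.resize(f["color"][80:240,240:400],None,fx=4.5,fy=3.7,interpolation=cv2.INTER_CUBIC)
a=cv2.resize(f["color"][30:190,0:160],None,fx=2,fy=2)
b=cv2.resize(f["color"][90:240,250:380],None,fx=4,fy=4,interpolation=cv2.INTER_CUBIC)
cv2.imwrite("pics/w2.png",cv2.cvtColor(b,cv2.COLOR_RGB2BGR))
t=viewer.grab_frame("top")
o=[]
for l in("cartridge_grip",):
    a=[r["pixel"] for r in mark_of("top",l) if np.hypot(r["pixel"][0]-320,r["pixel"][1]-231)<12]
    w=[r["pixel"] for r in mark_of("wrist",l) if np.hypot(r["pixel"][0]-314,r["pixel"][1]-178)<15]
    print(a,w, tri([ray(t,a[0]),ray(f,w[0],s)]) if a and w else 0)
E
```

```text
dock_filter [0.4543, 0.1292, 0.1419, 0.1043, 14.5474] 0.6
dock_filter [0.4482, 0.1532, 0.0336, 0.0073, 17.4414] 0.16
cartridge [0.4415, 0.1261, 0.0415, 0.0471, 16.5383] 0.8
dock_rinse [0.4655, -0.1791, 0.1204, 0.1387, 42.1425] 0.62
(272, 115) [0.4005 0.0651]
(357, 113) [0.3701 0.1594]
(352, 212) [0.4867 0.1916]
(272, 212) [0.5154 0.0949]
[] [[314.7, 175.1]] 0
```

View pics/w2.png

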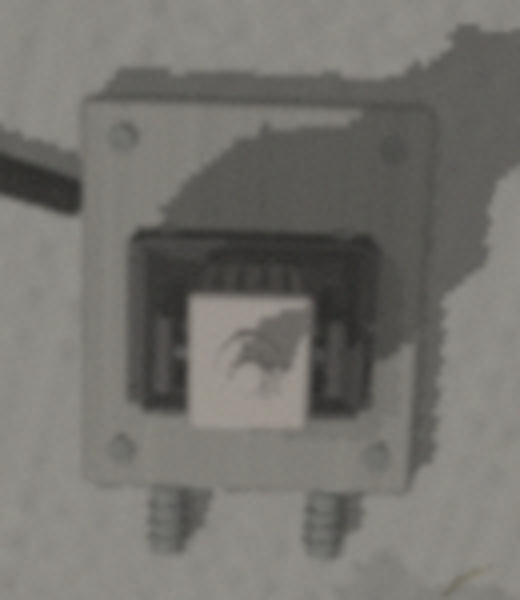

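Call:
{"method": "servo_tool", "body": {"deltas": "0 0 0 -0.001 -0.001 0.04 0.0854; 0 0 0 -0.003 -0.0015 0.08 0.0854; 0 0 0 -0.003 -0.0015 0.1 0.0854; 0 0 0 -0.003 -0.0015 0.1 0.0854"}}

```text
t: 4.05
tool_pos: [0.4431, 0.1271, 0.16]
eef_rot: [-0.001, 0.598, 0.801, -0.002]
ft_force: [0.9, -0.1, 0.5]
opening: 0.0858
```

```bash
python3 - <<'E'
from h import *
s=status.sense();f=viewer.grab_frame("wrist");save(f,"w3.png")
print({k:np.round(s[k],4).tolist() for k in("t","tool_pos","eef_rot")})
for l,z in (("cartridge_grip",.082),("cartridge",.032),("filter_port",.056),("dock_filter",0)):
    print(l,[(round(r["score"],2),np.round(r["pixel"]).tolist(),atz(f,r["pixel"],z,s)[:2].round(4).tolist()) for r in mark_of("wrist",l)[:2]])
for l,z,n in (("dock_filter",.014,(.45,.13)),("cartridge",.09,(.445,.13))):
    for q,sc,P in rect("wrist",f,l,z,n,s): print(l,q,round(sc,2))
E
```

```text
{'t': 4.05, 'tool_pos': [0.4431, 0.1271, 0.16], 'eef_rot': [-0.0007, 0.5984, 0.8012, -0.0015]}
cartridge_grip [(0.67, [505.0, 217.0], [0.4097, 0.2652]), (0.6, [316.0, 209.0], [0.4441, 0.1272])]
cartridge [(0.92, [316.0, 189.0], [0.4413, 0.1263]), (0.72, [594.0, 195.0], [0.3738, 0.3722])]
filter_port []
dock_filter [(0.64, [319.0, 184.0], [0.4434, 0.1297])]
dock_filter [0.454, 0.1298, 0.1419, 0.1027, 14.6307] 0.76
cartridge [0.4409, 0.1263, 0.0455, 0.0469, 14.1407] 0.75
```

View pics/w3.png

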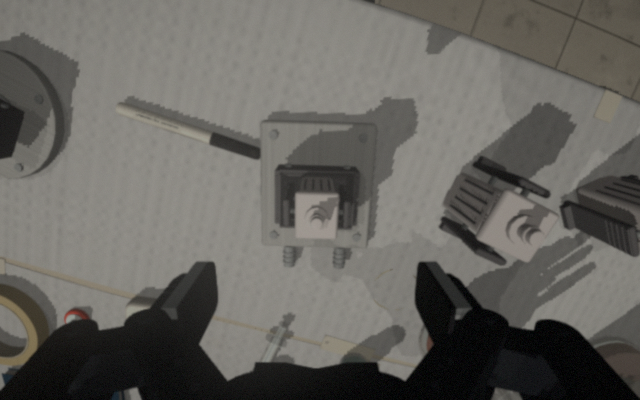

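Call:
{"method": "servo_tool", "body": {"deltas": "0 0 0.015 0 0.001 0.03 0.0854; 0 0 0.015 0 0.001 0.06 0.07; 0 0 0.015 0 0.001 0.076 0.06; 0 0 0.015 0 0.001 0.077 0.05; 0 0 0.015 0 0.001 0.077 0.05; 0 0 0.015 0 0.001 0.077 0.05"}}

```text
t: 5.15
tool_pos: [0.4458, 0.1281, 0.0851]
eef_rot: [0.0, 0.604, 0.797, 0.001]
ft_force: [0.4, -0.3, -0.9]
opening: 0.05
```

```bash
python3 - <<'E'
from h import *
s=status.sense();f=viewer.grab_frame("wrist");save(f,"w4.png")
print({k:np.round(s[k],4).tolist() for k in("t","tool_pos","eef_rot","ft_force","opening")})
b=cv2.resize(f["color"][200:400,170:470],None,fx=2.5,fy=2.5,interpolation=cv2.INTER_CUBIC);cv2.imwrite("pics/w4.png",cv2.cvtColor(b,cv2.COLOR_RGB2BGR))
E
```

```text
{'t': 5.15, 'tool_pos': [0.4458, 0.1281, 0.0851], 'eef_rot': [0.0004, 0.6043, 0.7968, 0.0009], 'ft_force': [0.3747, -0.2617, -0.9188], 'opening': 0.05}
```

View pics/w4.png

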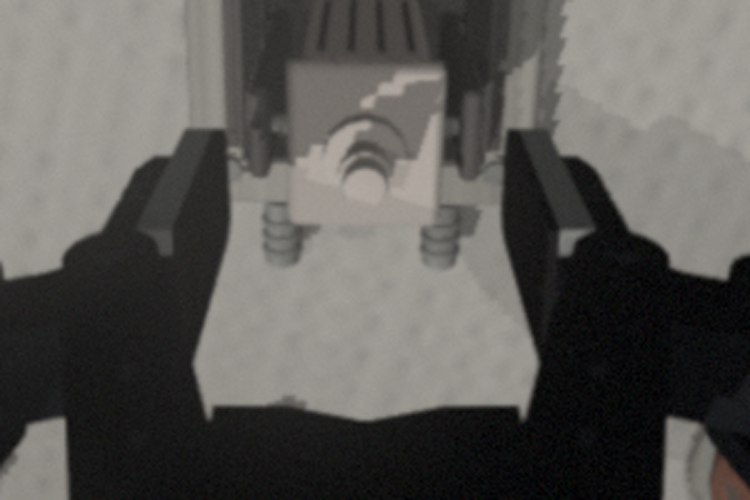

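The jaws are centred on the cartridge: pads at crop columns 228 and 505, top centre at 366. The pads look short of the TCP in depth, so I'll check the fingertip height from the scene camera.

```bash
python3 - <<'E'
from h import *
s=status.sense();f=viewer.grab_frame("scene");im=f["color"].copy()
w,x,y,z=s["eef_rot"];A=R.from_quat([x,y,z,w]).as_matrix()
x0,y0,k=280,130,6
b=cv2.resize(im[y0:y0+95,x0:x0+125],None,fx=k,fy=k,interpolation=cv2.INTER_CUBIC)
for zz,c in((.018,(255,0,0)),(-.018,(0,255,0)),(0,(255,255,0))):
    for xx in(-.025,.025):
        p=proj(f,A@np.array([xx,0,zz])+s["tool_pos"]);q=((p-[x0,y0]+.5)*k).astype(int);cv2.circle(b,tuple(int(v) for v in q),3,c,-1);print(zz,xx,p.round(1))
q=((proj(f,(.4437,.1275,.098))-[x0,y0]+.5)*k).astype(int);cv2.circle(b,tuple(int(v) for v in q),3,(0,0,255),-1)
cv2.imwrite("pics/s2.png",cv2.cvtColor(b,cv2.COLOR_RGB2BGR))
E
```

```text
0.018 -0.025 [334.4 186.6]
0.018 0.025 [349.2 194.8]
-0.018 -0.025 [334.4 179.8]
-0.018 0.025 [349.6 188.1]
0 -0.025 [334.4 183.2]
0 0.025 [349.3 191.5]
```

View pics/s2.png

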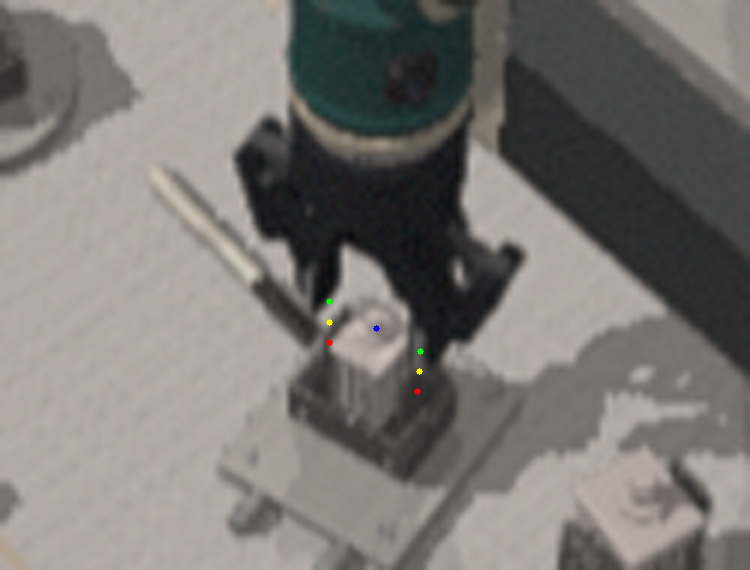

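Call:
{"method": "servo_tool", "body": {"deltas": "0 0 0 0 0 0 0.046; 0 0 0 0 0 0 0.042; 0 0 0 0 0 0 0.038; 0 0 0 0 0 0 0.033; 0 0 0 0 0 0 0.033; 0 0 0 0 0 0 0.033", "squeeze": 25}}

```text
t: 6.0
tool_pos: [0.4451, 0.1278, 0.0842]
eef_rot: [-0.0, 0.604, 0.797, 0.0]
ft_force: [0.2, -0.5, -0.1]
opening: 0.0331
```

```bash
python3 - <<'E'
from h import *
s=status.sense();f=viewer.grab_frame("wrist")
print({k:np.round(s[k],4).tolist() for k in("t","tool_pos","eef_rot","ft_force","opening")})
b=cv2.resize(f["color"][200:400,170:470],None,fx=2.5,fy=2.5,interpolation=cv2.INTER_CUBIC);cv2.imwrite("pics/w5.png",cv2.cvtColor(b,cv2.COLOR_RGB2BGR))
E
```

```text
{'t': 6.0, 'tool_pos': [0.4451, 0.1278, 0.0842], 'eef_rot': [-0.0, 0.6043, 0.7968, 0.0], 'ft_force': [0.2214, -0.4887, -0.0699], 'opening': 0.0331}
```

View pics/w5.png

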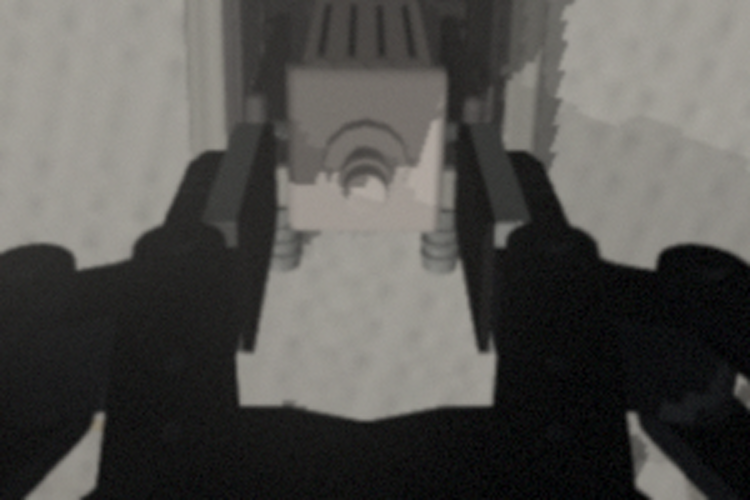

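The fingers closed to 33 mm without meeting the tabs, which stop at 36 mm, and the view shows the pads above the tab tops. Both cameras put the real fingertips about 36–38 mm farther back than stated, at z ≈ 0.105. I'll reopen and go down another 37 mm in small steps while watching the force.

Call:
{"method": "servo_tool", "body": {"deltas": "0 0 0 0 0 0 0.06; 0 0 0 0 0 0 0.07; 0 0 0 0 0 0 0.07; 0 0 0 0 0 0.012 0.07; 0 0 0 0 0 0.024 0.07; 0 0 0 0 0 0.032 0.07; 0 0 0 0 0 0.037 0.07; 0 0 0 0 0 0.037 0.06; 0 0 0 0 0 0.037 0.05; 0 0 0 0 0 0.037 0.05"}}

```text
t: 7.3
tool_pos: [0.4453, 0.128, 0.0475]
eef_rot: [0.0, 0.604, 0.797, 0.0]
ft_force: [0.4, 0.1, -0.3]
opening: 0.05
```

```bash
python3 - <<'E'
from h import *
s=status.sense();f=viewer.grab_frame("wrist")
print({k:np.round(s[k],4).tolist() for k in("t","tool_pos","eef_rot","ft_force","opening")})
b=cv2.resize(f["color"][200:400,170:470],None,fx=2.5,fy=2.5,interpolation=cv2.INTER_CUBIC);cv2.imwrite("pics/w6.png",cv2.cvtColor(b,cv2.COLOR_RGB2BGR))
E
```

```text
{'t': 7.3, 'tool_pos': [0.4453, 0.128, 0.0475], 'eef_rot': [0.0002, 0.6043, 0.7968, 0.0004], 'ft_force': [0.386, 0.0524, -0.2725], 'opening': 0.05}
```

View pics/w6.png

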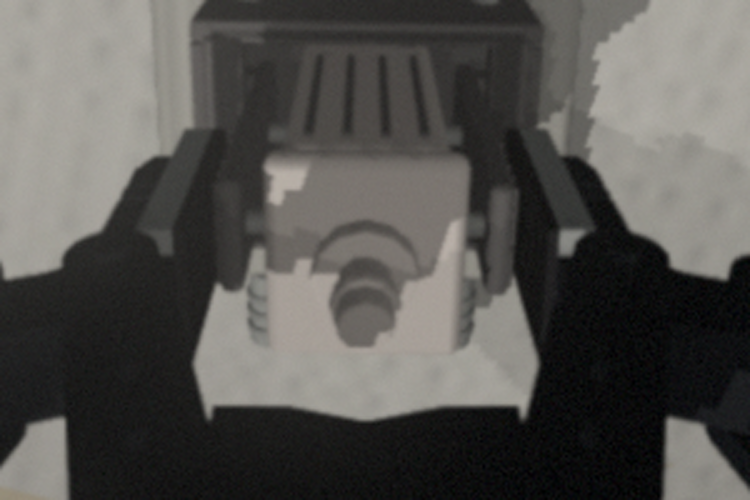

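The tabs now stand between the pads, at crop columns 215–245 and 485–515, and are laterally centred. The cartridge sits about 2 mm toward tool −y, so I'll correct that and pinch.

Call:
{"method": "servo_tool", "body": {"deltas": "0 0 0 0 -0.002 0 0.05; 0 0 0 0 -0.002 0 0.046; 0 0 0 0 -0.002 0 0.042; 0 0 0 0 -0.002 0 0.038; 0 0 0 0 -0.002 0 0.033; 0 0 0 0 -0.002 0 0.033; 0 0 0 0 -0.002 0 0.033; 0 0 0 0 -0.002 0 0.033", "squeeze": 25}}

```text
t: 8.35
tool_pos: [0.4432, 0.1272, 0.048]
eef_rot: [-0.0, 0.604, 0.797, 0.0]
ft_force: [-4.0, -1.3, 10.8]
opening: 0.0341
```

```bash
python3 - <<'E'
from h import *
s=status.sense()
print({k:np.round(s[k],4).tolist() for k in("t","tool_pos","eef_rot","ft_force","moment","opening")})
E
```

```text
{'t': 8.35, 'tool_pos': [0.4432, 0.1272, 0.048], 'eef_rot': [-0.0002, 0.6044, 0.7967, 0.0001], 'ft_force': [-3.9691, -1.3025, 10.8426], 'moment': [-0.2691, 0.6725, -0.017], 'opening': 0.0341}
```

Pinched, and the seal now pushes up, so the hooks are free. I'll lift gently.

Call:
{"method": "servo_tool", "body": {"deltas": "0 0 0 0 0 -0.002 0.033; 0 0 0 0 0 -0.004 0.033; 0 0 0 0 0 -0.006 0.033; 0 0 0 0 0 -0.006 0.033"}}

```text
t: 8.85
tool_pos: [0.4431, 0.1274, 0.0531]
eef_rot: [0.0, 0.604, 0.797, 0.0]
ft_force: [-0.1, 0.5, -1.6]
opening: 0.0335
```

Call:
{"method": "servo_tool", "body": {"deltas": "0 0 0 0 0 -0.015 0.033; 0 0 0 0 0 -0.035 0.033; 0 0 0 0 0 -0.06 0.033; 0 0 0 0 0 -0.085 0.033; 0 0 0 -0.02 0 -0.1 0.033; 0 0 0 -0.055 0 -0.1 0.033; 0 0 0 -0.095 0 -0.1 0.033; 0 0 0 -0.135 0 -0.1 0.033; 0 0 0 -0.175 0 -0.1 0.033; 0 0 0 -0.215 0 -0.1 0.033; 0 0 0 -0.25 0 -0.1 0.033; 0 0 0 -0.28 -0.002 -0.1 0.033; 0 0 0 -0.295 -0.002 -0.1 0.033; 0 0 0 -0.3 -0.002 -0.1 0.033; 0 0 0 -0.3 -0.002 -0.1 0.033; 0 0 0 -0.3 -0.002 -0.1 0.033"}}

```text
t: 10.85
tool_pos: [0.522, -0.1608, 0.1531]
eef_rot: [-0.0, 0.604, 0.797, 0.0]
ft_force: [-0.3, 1.3, -1.8]
opening: 0.0335
```

```bash
python3 - <<'E'
from h import *
s=status.sense();f=viewer.grab_frame("wrist");save(f,"w7.png");np.save("w7.npy",np.r_[s["tool_pos"],s["eef_rot"]])
print({k:np.round(s[k],4).tolist() for k in("t","tool_pos","eef_rot","ft_force","opening")})
for l,z in (("dock_rinse",0),("rinse_port",.056)):
    print(l,[(round(r["score"],2),np.round(r["pixel"]).tolist(),atz(f,r["pixel"],z,s)[:2].round(4).tolist()) for r in mark_of("wrist",l)[:2]])
for q,sc,P in rect("wrist",f,"dock_rinse",.014,(.464,-.178),s): print(q,round(sc,2))
E
```

```text
{'t': 10.85, 'tool_pos': [0.522, -0.1608, 0.1531], 'eef_rot': [-0.0004, 0.6036, 0.7973, 0.0002], 'ft_force': [-0.289, 1.2866, -1.7531], 'opening': 0.0335}
dock_rinse [(0.56, [317.0, 113.0], [0.459, -0.1777])]
rinse_port [(0.75, [316.0, 116.0], [0.4597, -0.1779])]
[0.4615, -0.1775, 0.1174, 0.1176, 32.6303] 0.9
```

View pics/w7.png

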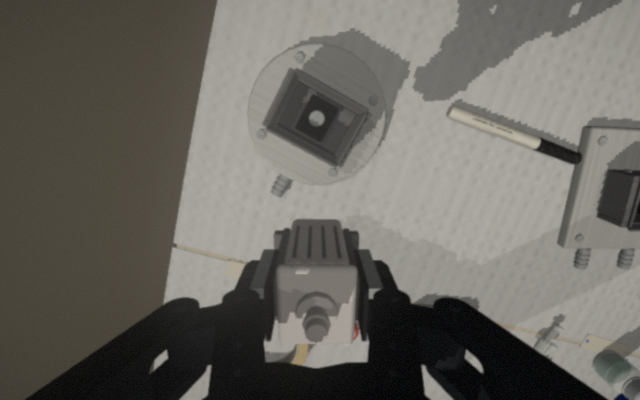

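The view shows the empty round dock centred at about (317,113), its barb at (282,186), and the socket's long axis sloping about 28° in the image. The cartridge hangs straight in the jaws. I'll fit the centre and yaw.

```bash
python3 - <<'E'
from h import *
from scipy.optimize import least_squares
s=status.sense();f=viewer.grab_frame("wrist")
m=silhouettes("wrist","dock_rinse")[0]["mask"].astype(np.uint8)
c=max(cv2.findContours(m,0,1)[0],key=cv2.contourArea)[:,0].astype(float)
P=np.array([atz(f,p,.014,s)[:2] for p in c])
r=least_squares(lambda q:np.hypot(*(P-q[:2]).T)-q[2],[.46,-.178,.06],loss="soft_l1",f_scale=.001);print("base circle",r.x.round(4),np.median(abs(r.fun)).round(4))
g=cv2.GaussianBlur(cv2.cvtColor(f["color"],cv2.COLOR_RGB2GRAY),(3,3),0)
print("grey: base",g[70,270],g[150,300],"socket",g[120,285],g[150,330], g[90,320])
big=cv2.erode(m,np.ones((5,5)))
lab=((g<88)&(big>0)).astype(np.uint8)
cs=max(cv2.findContours(cv2.morphologyEx(lab,cv2.MORPH_CLOSE,np.ones((9,9))),0,1)[0],key=cv2.contourArea)
for z in(.048,.056,.064):
    Q=np.array([atz(f,p,z,s)[:2] for p in cs[:,0].astype(float)],np.float32);print(z,np.round(cv2.minAreaRect(Q)[0],4),np.round(cv2.minAreaRect(Q)[1],4),round(cv2.minAreaRect(Q)[2],1))
b=f["color"].copy();cv2.drawContours(b,[cs],-1,(255,0,0),1)
th=np.linspace(0,6.28,60)
for t in th: cv2.circle(b,tuple(int(v) for v in proj(f,(r.x[0]+.06*np.cos(t),r.x[1]+.06*np.sin(t),.014),s)),0,(0,255,0),-1)
b=cv2.resize(b[30:200,230:410],None,fx=4,fy=3.5,interpolation=cv2.INTER_NEAREST)
b=b;cv2.imwrite("pics/w8.png",cv2.cvtColor(b,cv2.COLOR_RGB2BGR))
E
```

```text
base circle [ 0.462  -0.1775  0.0588] 0.0004
grey: base 152 150 socket 65 62 83
0.048 [ 0.4618 -0.1762] [0.0669 0.0498] 77.3
0.056 [ 0.4616 -0.1764] [0.0649 0.0483] 77.3
0.064 [ 0.4613 -0.1765] [0.0628 0.0468] 77.3
```

View pics/w8.png

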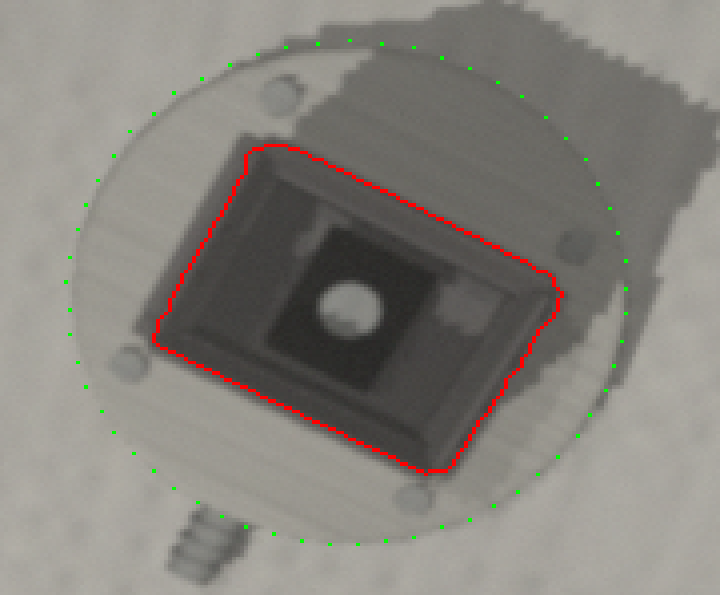

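Base circle and socket fit agree: centre (0.4618, −0.1775) and yaw −12.7°, which lines up with the barb. I'll move above it and turn.

Call:
{"method": "servo_tool", "body": {"deltas": "0 0 0.08 0 -0.008 0 0.033; 0 0 0.17 0 -0.02 0 0.033; 0 0 0.26 0 -0.035 0 0.033; 0 0 0.35 0 -0.05 0 0.033; 0 0 0.43 0 -0.06 0 0.033; 0 0 0.48 0.0005 -0.0625 0.01 0.033; 0 0 0.496 0.0005 -0.0625 0.025 0.033; 0 0 0.496 0.0005 -0.0625 0.045 0.033; 0 0 0.496 0.0005 -0.0625 0.06 0.033; 0 0 0.496 0.0005 -0.0625 0.06 0.033; 0 0 0.496 0.0005 -0.0625 0.06 0.033"}}

```text
t: 12.52
tool_pos: [0.4622, -0.1787, 0.0933]
eef_rot: [0.0, 0.781, 0.624, 0.0]
ft_force: [-0.0, -0.4, -0.6]
opening: 0.0337
```

```bash
python3 - <<'E'
from h import *
F=[]
for i in range(3):
    s=status.sense();F.append(s["ft_force"]);f=viewer.grab_frame("wrist")
print({k:np.round(s[k],4).tolist() for k in("t","tool_pos","eef_rot","opening")},np.round(F,2).tolist())
w,x,y,z=s["eef_rot"];A=R.from_quat([x,y,z,w]).as_matrix();print("yaw jaw",np.degrees(np.arctan2(A[1,0],A[0,0])).round(2),"tilt",A[:,2].round(4),"d tool",(A.T@(np.array([.4618,-.1775,.0])-s["tool_pos"])).round(4))
save(f,"w9.png")
for l,z in(("cartridge",s["tool_pos"][2]-.016),("cartridge_grip",s["tool_pos"][2]+.034)):
    print(l,[(round(r["score"],2),(A.T@(atz(f,r["pixel"],z,s)-s["tool_pos"])).round(4).tolist()) for r in mark_of("wrist",l)[:2]])
E
```

```text
{'t': 12.625, 'tool_pos': [0.4624, -0.1787, 0.0937], 'eef_rot': [0.0005, 0.7813, 0.6241, 0.0004], 'opening': 0.0338} [[-0.04, -0.37, -0.57], [0.02, 0.12, -0.19], [-0.07, -0.5, -0.61]]
yaw jaw 77.23 tilt [ 1.3e-03 -2.0e-04 -1.0e+00] d tool [ 0.001  -0.001   0.0937]
cartridge [(0.65, [-0.0005, 0.002, 0.016])]
cartridge_grip [(0.6, [0.0007, 0.0007, -0.034])]
```

View pics/w9.png

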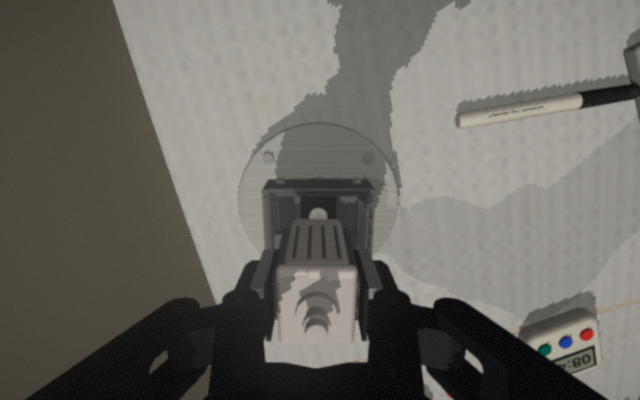

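The cartridge (column 316) and socket (column 318.5) line up with about 1.5 mm to correct. After that I'll descend by feel.

Call:
{"method": "servo_tool", "body": {"deltas": "0 0 0 0.001 -0.001 0.004 0.033; 0 0 0 0.0015 -0.0015 0.008 0.033; 0 0 0 0.0015 -0.0015 0.012 0.033; 0 0 0 0.0015 -0.0015 0.0125 0.033; 0 0 0 0.0015 -0.0015 0.0125 0.033"}}

```text
t: 13.4
tool_pos: [0.4607, -0.1768, 0.0806]
eef_rot: [-0.0, 0.781, 0.624, -0.0]
ft_force: [-0.6, -0.6, -1.7]
opening: 0.0336
```

Call:
{"method": "servo_tool", "body": {"deltas": "0 0 0 0 0 0.001 0.033; 0 0 0 0 0 0.002 0.033; 0 0 0 0 0 0.002 0.033"}}

```text
t: 13.78
tool_pos: [0.4607, -0.1767, 0.0786]
eef_rot: [-0.0, 0.781, 0.624, -0.0]
ft_force: [0.3, 0.4, -0.7]
opening: 0.0333
```

Call:
{"method": "servo_tool", "body": {"deltas": "0 0 0 0 0 0.001 0.033; 0 0 0 0 0 0.002 0.033; 0 0 0 0 0 0.002 0.033"}}

```text
t: 14.15
tool_pos: [0.4606, -0.1767, 0.0766]
eef_rot: [-0.0, 0.781, 0.624, -0.0]
ft_force: [0.5, 0.2, -1.4]
opening: 0.0333
```

Call:
{"method": "servo_tool", "body": {"deltas": "0 0 0 0 0 0.001 0.033; 0 0 0 0 0 0.002 0.033; 0 0 0 0 0 0.002 0.033"}}

```text
t: 14.52
tool_pos: [0.4606, -0.1767, 0.0746]
eef_rot: [-0.0, 0.781, 0.624, -0.0]
ft_force: [-0.6, -0.5, -0.7]
opening: 0.0334
```

Call:
{"method": "servo_tool", "body": {"deltas": "0 0 0 0 0 0.001 0.033; 0 0 0 0 0 0.002 0.033; 0 0 0 0 0 0.002 0.033"}}

```text
t: 14.9
tool_pos: [0.4606, -0.1767, 0.0726]
eef_rot: [-0.0, 0.781, 0.624, -0.0]
ft_force: [-0.8, 0.3, -2.2]
opening: 0.0337
```

Underside is now at about 0.0565 with no contact.

Call:
{"method": "servo_tool", "body": {"deltas": "0 0 0 0 0 0.001 0.033; 0 0 0 0 0 0.002 0.033; 0 0 0 0 0 0.002 0.033"}}

```text
t: 15.28
tool_pos: [0.4606, -0.1767, 0.0706]
eef_rot: [-0.0, 0.781, 0.624, -0.0]
ft_force: [0.0, 0.6, -1.6]
opening: 0.0337
```

Call:
{"method": "servo_tool", "body": {"deltas": "0 0 0 0 0 0.001 0.033; 0 0 0 0 0 0.002 0.033; 0 0 0 0 0 0.002 0.033"}}

```text
t: 15.65
tool_pos: [0.4606, -0.1767, 0.0686]
eef_rot: [-0.0, 0.781, 0.624, -0.0]
ft_force: [-0.0, -0.3, -1.0]
opening: 0.0336
```

Call:
{"method": "servo_tool", "body": {"deltas": "0 0 0 0 0 0.001 0.033; 0 0 0 0 0 0.002 0.033; 0 0 0 0 0 0.002 0.033"}}

```text
t: 16.02
tool_pos: [0.4606, -0.1767, 0.0666]
eef_rot: [-0.0, 0.781, 0.624, -0.0]
ft_force: [-0.7, -0.7, -1.4]
opening: 0.0335
```

Call:
{"method": "servo_tool", "body": {"deltas": "0 0 0 0 0 0.001 0.033; 0 0 0 0 0 0.002 0.033; 0 0 0 0 0 0.002 0.033"}}

```text
t: 16.4
tool_pos: [0.4606, -0.1767, 0.0646]
eef_rot: [-0.0, 0.781, 0.624, -0.0]
ft_force: [-0.5, -0.9, -1.7]
opening: 0.0333
```

Call:
{"method": "servo_tool", "body": {"deltas": "0 0 0 0 0 0.001 0.033; 0 0 0 0 0 0.002 0.033; 0 0 0 0 0 0.002 0.033"}}

```text
t: 16.77
tool_pos: [0.4606, -0.1767, 0.0626]
eef_rot: [-0.0, 0.781, 0.624, -0.0]
ft_force: [0.1, -0.5, -2.1]
opening: 0.0334
```

Call:
{"method": "servo_tool", "body": {"deltas": "0 0 0 0 0 0.001 0.033; 0 0 0 0 0 0.0015 0.033; 0 0 0 0 0 0.0015 0.033"}}

```text
t: 17.15
tool_pos: [0.4607, -0.1767, 0.0612]
eef_rot: [-0.0, 0.781, 0.624, 0.0]
ft_force: [0.6, -0.4, -0.8]
opening: 0.0336
```

Call:
{"method": "servo_tool", "body": {"deltas": "0 0 0 0 0 0.001 0.033; 0 0 0 0 0 0.0015 0.033; 0 0 0 0 0 0.0015 0.033"}}

```text
t: 17.52
tool_pos: [0.4607, -0.1767, 0.0596]
eef_rot: [-0.0, 0.781, 0.624, -0.0]
ft_force: [0.6, 0.3, -1.0]
opening: 0.0333
```

Call:
{"method": "servo_tool", "body": {"deltas": "0 0 0 0 0 0.001 0.033; 0 0 0 0 0 0.0015 0.033; 0 0 0 0 0 0.0015 0.033"}}

```text
t: 17.9
tool_pos: [0.4607, -0.1767, 0.0581]
eef_rot: [-0.0, 0.781, 0.624, -0.0]
ft_force: [0.6, 0.7, -1.2]
opening: 0.0336
```

Call:
{"method": "servo_tool", "body": {"deltas": "0 0 0 0 0 0.001 0.033; 0 0 0 0 0 0.0015 0.033; 0 0 0 0 0 0.0015 0.033"}}

```text
t: 18.27
tool_pos: [0.4607, -0.1767, 0.0566]
eef_rot: [-0.0, 0.781, 0.624, -0.0]
ft_force: [-0.0, -0.3, -1.8]
opening: 0.0334
```

Call:
{"method": "servo_tool", "body": {"deltas": "0 0 0 0 0 0.001 0.033; 0 0 0 0 0 0.0015 0.033; 0 0 0 0 0 0.0015 0.033"}}

```text
t: 18.65
tool_pos: [0.4607, -0.1767, 0.0551]
eef_rot: [-0.0, 0.781, 0.624, -0.0]
ft_force: [0.4, 0.4, -1.4]
opening: 0.0337
```

Call:
{"method": "servo_tool", "body": {"deltas": "0 0 0 0 0 0.001 0.033; 0 0 0 0 0 0.0015 0.033; 0 0 0 0 0 0.0015 0.033"}}

```text
t: 19.02
tool_pos: [0.4607, -0.1767, 0.0539]
eef_rot: [-0.0, 0.781, 0.624, 0.0]
ft_force: [-1.2, 0.1, 2.4]
opening: 0.0338
```

Call:
{"method": "servo_tool", "body": {"deltas": "0 0 0 0 0 0.001 0.033; 0 0 0 0 0 0.0015 0.033; 0 0 0 0 0 0.0015 0.033"}}

```text
t: 19.4
tool_pos: [0.4608, -0.1767, 0.0525]
eef_rot: [0.0, 0.781, 0.624, 0.0]
ft_force: [-1.5, 1.3, 6.8]
opening: 0.0336
```

Seal contact was at TCP z ≈ 0.0547, with the stiffness the seal should have. I'll press on in small steps.

Call:
{"method": "servo_tool", "body": {"deltas": "0 0 0 0 0 0.0005 0.033; 0 0 0 0 0 0.001 0.033; 0 0 0 0 0 0.001 0.033; 0 0 0 0 0 0.001 0.033"}}

```text
t: 19.9
tool_pos: [0.4609, -0.1768, 0.0517]
eef_rot: [0.0, 0.781, 0.624, 0.0]
ft_force: [-2.6, 1.1, 8.8]
opening: 0.0336
```

```bash
cat > f.py <<'E'
from h import *
F=[];P=[]
for i in range(6):
    s=status.sense();F.append(s["ft_force"]);P.append(s["tool_pos"]);viewer.grab_frame("top")
print(round(s["t"],2),np.mean(F,0).round(2),np.std(F,0).round(2),np.mean(P,0).round(5),round(s["opening"],4))
E
python3 f.py
```

```text
20.15 [-2.38  0.88  8.66] [0.27 0.27 0.57] [ 0.46086 -0.17676  0.05167] 0.0338
```

Call:
{"method": "servo_tool", "body": {"deltas": "0 0 0 0 0 0.0005 0.033; 0 0 0 0 0 0.001 0.033; 0 0 0 0 0 0.0011 0.033; 0 0 0 0 0 0.0011 0.033"}}

```text
t: 20.7
tool_pos: [0.4609, -0.1768, 0.0507]
eef_rot: [-0.0, 0.781, 0.624, 0.0]
ft_force: [-2.8, 0.6, 11.0]
opening: 0.0334
```

```bash
python3 f.py
```

```text
20.95 [-2.75  0.96 10.67] [0.46 0.33 0.49] [ 0.46088 -0.17675  0.05075] 0.0335
```

Seal load is about 12.0 N, or roughly 4.0 mm. Now I'll release the tabs, following down by 0.5 mm to offset the pads swinging back.

Call:
{"method": "servo_tool", "body": {"deltas": "0 0 0 0 0 0.0003 0.037; 0 0 0 0 0 0.0005 0.041; 0 0 0 0 0 0.0005 0.045; 0 0 0 0 0 0.0005 0.05; 0 0 0 0 0 0.0003 0.06; 0 0 0 0 0 0 0.07; 0 0 0 0 0 0 0.07"}}

```text
t: 21.88
tool_pos: [0.4607, -0.1767, 0.05]
eef_rot: [0.0, 0.781, 0.624, -0.0]
ft_force: [-0.6, -0.2, -0.6]
opening: 0.0697
```

```bash
python3 f.py; python3 - <<'E'
from h import *
s=status.sense();f=viewer.grab_frame("wrist")
b=cv2.resize(f["color"][200:400,170:470],None,fx=2.5,fy=2.5,interpolation=cv2.INTER_CUBIC);cv2.imwrite("pics/w10.png",cv2.cvtColor(b,cv2.COLOR_RGB2BGR))
w,x,y,z=s["eef_rot"];A=R.from_quat([x,y,z,w]).as_matrix()
for l,z in(("cartridge",.036),("cartridge_grip",.086)):
    print(l,[(round(r["score"],2),np.round(r["pixel"]),(A.T@(atz(f,r["pixel"],z,s)-s["tool_pos"])).round(4).tolist()) for r in mark_of("wrist",l)[:2]])
E
```

```text
22.12 [-0.14 -0.28 -0.02] [0.53 0.69 0.48] [ 0.46069 -0.17669  0.05005] 0.0696
cartridge [(0.58, array([313., 242.]), [-0.0019, 0.0006, 0.0141])]
cartridge_grip [(0.63, array([319., 291.]), [0.001, 0.0015, -0.0359])]
```

The picture allowance is used up, so I'll check the lock by feel. I'll touch the tabs lightly at about 45 mm, which is well short of unhooking, and pull up 1 mm. A locked cartridge should resist with more than its own weight.

Call:
{"method": "servo_tool", "body": {"deltas": "0 0 0 0 0 0 0.06; 0 0 0 0 0 0 0.05; 0 0 0 0 0 0 0.045; 0 0 0 0 0 0 0.0445; 0 0 0 0 0 0 0.0445; 0 0 0 0 0 0 0.0445", "squeeze": 20}}

```text
t: 23.08
tool_pos: [0.4608, -0.1767, 0.0503]
eef_rot: [0.0, 0.781, 0.624, 0.0]
ft_force: [-1.0, 0.2, 5.0]
opening: 0.0447
```

Call:
{"method": "servo_tool", "body": {"deltas": "0 0 0 0 0 -0.0005 0.0445; 0 0 0 0 0 -0.001 0.0445; 0 0 0 0 0 -0.001 0.0445"}}

```text
t: 23.45
tool_pos: [0.4605, -0.1767, 0.0505]
eef_rot: [0.0, 0.781, 0.624, -0.0]
ft_force: [2.0, -0.8, -7.3]
opening: 0.0445
```

```bash
python3 f.py
```

```text
23.7 [ 1.84 -0.99 -7.58] [0.43 0.7  0.44] [ 0.4605  -0.17666  0.05068] 0.0445
```

The cartridge resisted a 7.6 N pull with hardly any motion, so it is locked. I'll open, retreat and check from above.

Call:
{"method": "servo_tool", "body": {"deltas": "0 0 0 0 0 0 0.055; 0 0 0 0 0 0 0.07; 0 0 0 0 0 0 0.08; 0 0 0 0 0 0 0.08; 0 0 0 0 0 -0.02 0.08; 0 0 0 0 0 -0.05 0.08; 0 0 0 0 0 -0.09 0.08; 0 0 0 0 0 -0.12 0.08; 0 0 0 0 0 -0.14 0.08; 0 0 0 0 0 -0.14 0.08; 0 0 0 0 0 -0.14 0.08"}}

```text
t: 25.12
tool_pos: [0.4602, -0.1764, 0.1903]
eef_rot: [-0.001, 0.781, 0.624, -0.0]
ft_force: [-0.3, -0.3, 0.5]
opening: 0.0801
```

```bash
python3 - <<'E'
from h import *
s=status.sense();f=viewer.grab_frame("wrist");print(s["t"],s["tool_pos"].round(4) if hasattr(s["tool_pos"],"round") else s["tool_pos"],np.round(s["ft_force"],1))
for l,z in(("cartridge",.036),("cartridge_grip",.086),("rinse_port",.056),("dock_rinse",0)):
    print(l,[(round(r["score"],2),np.round(r["pixel"]).tolist(),atz(f,r["pixel"],z,s)[:2].round(4).tolist()) for r in mark_of("wrist",l)[:2]])
for l,z in(("cartridge",.1),("dock_rinse",.014)):
    for q,sc,P in rect("wrist",f,l,z,(.4618,-.1775),s): print(l,q,round(sc,2))
# top plate: bright region near the cartridge
g=cv2.cvtColor(f["color"],cv2.COLOR_RGB2GRAY)
c=proj(f,(.4618,-.1775,.102),s).round().astype(int);print("expected top px",c)
print(g[c[1]-40:c[1]+41:4,c[0]-48:c[0]+49:4])
t=viewer.grab_frame("top")
for l in("marker","dropper"): print(l,[(round(r["score"],2),atz(t,r["pixel"],0)[:2].round(3).tolist()) for r in mark_of("top",l)[:2]])
E
```

```text
25.125 [ 0.4602 -0.1764  0.1903] [-0.3 -0.3  0.5]
cartridge [(0.67, [314.0, 185.0], [0.4606, -0.1789]), (0.49, [315.0, 176.0], [0.4527, -0.1761])]
cartridge_grip [(0.63, [316.0, 202.0], [0.4631, -0.177])]
rinse_port []
dock_rinse [(0.69, [317.0, 178.0], [0.4618, -0.1761])]
dock_rinse [0.4613, -0.177, 0.1178, 0.119, 30.9019] 0.93
expected top px [315 206]
[[143 144 142  75  81  81  83  75  65  63  64  64  64  63  64  60  62  60
   63  63  61  62  85  87 109]
 [143 143 138  85  68  78  81  59  57  58  60  61  60  60  61  59  57  59
   60  56  53  66  82  86 124]
 [145 145 141  89  70  73  63  63  62  77  74  72  80  62  80  71  63  61
   76  57  53  64  90 107 131]
 [143 144 141  92  69  71  55  61  62  77  80  69  80  62  83  61  70  58
   52  53  53  73  88  99 134]
 [144 144 140  91  72  69  56  58  71  83  84  77  84  76  84  73  77  59
   49  52  50  65  86 129 130]
 [143 143 144  93  70  69  55  67 158 159 158 159 157 122 115 136 155 107
   48  50  53  70  97 131 128]
 [145 144 142  90  72  64  55  83 168 169 171 171 163 116 117 131 169 118
   50  56  65  74 123 130 130]
 [142 14
[... 826 characters left out ...]
 145]
 [157 156 155 156 153 149 149 146 152 154 153 152 151 147 147 146 146 143
  143 144 148 155 156 158 156]
 [157 160 157 158 156 157 156 150 147 149 147 148 146 146 146 148 146 145
  146 157 158 155 150 159 157]
 [156 159 156 154 156 158 160 157 153 155 153 148 148 147 146 153 153 156
  155 157 160 157 154 159 156]
 [155 157 159 155 160 152 160 158 153 156 157 100 122  97 107 158 153 156
  157 159 161 156 158 159 158]
 [151 158 158 157 157 154 158 159 156 156 159 105 126 103 130 158 160 157
  158 159 158 158 151 159 161]
 [155 157 161 159 156 156 160 159 158 153 162 107 129 103 144 159 157 155
  159 151 157 159 153 156 159]]
marker [(0.52, [0.43, 0.008])]
dropper [(0.65, [0.637, 0.237])]
```

```bash
python3 -c "
from plant import workorder;print(workorder.sign_off())"
```

```text
the job is handed in; nothing more can be done
None
```

The cartridge is snapped into the rinse dock and the job is handed in at about 25 s. sign_off gave no verdict.

- **Unhook and lift:** The first pinch, at the stated finger length, closed above the tabs. The real fingertips sit about 37 mm farther back than stated. I lowered the arm by that much, pinched both tabs, and the cartridge lifted out of the filter dock under its own weight.
- **Press in:** I felt the rinse seal at TCP z ≈ 0.0547, so the locked underside is about 36 mm above the table, within the stated range. I pressed to about 12 N (roughly 4.0 mm), let the tabs spring out and backed away.
- **Lock:** A light pull of about 7.6 N on the tabs hardly moved the tool (about 0.4 mm), so the cartridge is locked. I could not confirm each hook separately.
- **Position:** From above, the cartridge is within about 2 mm of the dock centre and in line with it. I saw no tilt, and the tabs look evenly sprung out.
- **Bystanders:** The pen is where it was. The dropper reads about 8 mm from its first position, which is within network error; the arm never went near it.
- **Disagreements:** Besides the fingertip position, the cap looks about 10–15% wider in the pictures than the stated 26 mm. The last close-up could not be viewed because the picture limit was reached, so the final checks are by feel and image numbers.

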